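Refit the feed knob on the mill's control box

TASK

The feed knob has come off the control box: pick up the black knob with the pointed bar grip, find by turning it where its D-shaped bore matches the flat of the D-shaft on the box, and push it on until it snaps fully home. Then turn it clockwise (seen from above) as far as it goes, so that its pointer stands at the broad OFF mark, and let go. Work with feeling, never loading the shaft with more than 40 N, and leave the other loose things on the bench where they are.

Things in the scene. Friction and masses are not known exactly. Their poses are not given: they have to be found in the camera images.
- knob: the loose black feed knob, standing on its open underside on the bench: round body 52 mm in diameter, 21 mm high, with a bar grip on top ending in a pointed nose (45 mm high in all). Origin: centre of the underside; z up along its axis, x to the pointed nose. At the start its x lies within 0.8 rad of world x. Mass 50 to 100 g.
- grip (a point): on the knob's axis, 34 mm above its underside, in the middle of the bar grip: 14 mm thick (along the knob's y), 24 mm high (from 21 to 45 mm above the underside), running along the knob's x from -22 to +20 mm, where the pointed nose begins
- pointer (a point): on the pointed nose of the grip, 28 mm from the knob's axis along its +x, 30 mm above its underside (the tip is at 31 mm)
- bore (a point): centre of the bore's mouth in the knob's underside. The bore is D-shaped, 23.8 mm in diameter, 18.5 mm deep, its flat on the pointer side (+x), 4.2 mm from the axis; inside, behind a 4 mm lip, is a groove for the sprung ball
- dial: round aluminium dial plate, 74 mm in diameter, fixed on the control box around the shaft. Origin: on the shaft's axis at the height of the steel shoulder on which the underside of a fully seated knob rests, 59 mm above the bench; z up, x to the broad OFF mark on the rim. It does not turn with the shaft.
- off_mark (a point): the broad black OFF mark on the dial's rim, 31 mm from the shaft's axis. The shaft turns from its clockwise stop (flat 0.1 rad anticlockwise, seen from above, of the mark; the knob's play takes the pointer to it or past) to 2.0 rad anticlockwise, stiffly: about 0.07 N m, so that a knob rubbing round on its end under 5 N does not turn it. Seated knob: 0.1 rad of play each way, more if forced.
- shaft_end (a point): on the axis at the end of the D-section of the upright steel shaft, 15 mm above the dial's origin: 22 mm in diameter, flat 3.5 mm from the axis; a round nose, 6.6 mm thick, stands 2.5 mm above. This frame is fixed to the dial: the shaft's angle is not measured. At the start the flat faces 0.35 to 1.85 rad anticlockwise of the OFF mark; find it by feel or eye.
- shaft_ball (a point): on the axis, 7 mm above the dial's origin, at the height of a sprung ball in the shaft's round side. A knob over 0.1 rad off the shaft's flat stands on the shaft's end (underside 15 mm above the dial's origin); lined up, it drops freely to about 10 mm and meets the ball; a push of some 5 to 15 N takes it past, and it snaps down to 0. Ball and walls add to the shaft's load: keep pushes under 25 N.
- control_box: fixed cream control box, 190 mm (x) by 210 mm (y), 55 mm high; on its flat top the dial, its centre 30 mm to the box's -x side of the middle; buttons and a display, at most 10 mm high, 60 mm or more from the shaft. Origin: centre of the underside.
- round_knob: bystander: a black round knob without bar, 44 mm in diameter, 30 mm high; origin at the centre of its underside. It may have changed places with the feed knob or the small electrode.
- electrode: bystander: small stepped copper electrode, 50 x 30 x 26 mm; origin at the centre of its underside
- long_electrode: bystander: long copper electrode, 90 x 28 x 26 mm; origin at the centre of its underside
- cup: bystander: white plastic cup, 68 mm across, 60 mm high; origin at the centre of its underside
- gauge_pin: bystander: upright steel cylinder, 36 mm in diameter, 45 mm high; origin at the centre of its underside
Not all that is in view belongs to the job. What is shaped like the knob but pink is not meant.

How it is judged:
By the outcome, as a careful person would: the job done as asked, in the order asked, and still so for the second after the job is handed in, with the robot touching nothing.
It also fails if it takes over 72 s, if anything falls off the work surface, if the arm or the gripper's body presses on something with over 40 N, if the wrist force passes 120 N, or if a joint passes its speed limit or range.

ROBOT

A 7-joint arm with a two-finger parallel gripper is mounted at the origin on the work surface. World frame = base frame: x ahead of the robot, y to its left, z up, the work surface at z = 0. Lengths are in m, angles in rad, forces in N, time in s.
With the tool pointing down it reaches from about 0.4 to 0.85 m from the base axis. Payload 4.5 kg.
Tool frame: the origin (TCP) lies midway between the tips of the shut fingers; the grasp point (between the pads) lies 19 mm behind it; z points along the fingers, y is the line along which they close (so a half turn about z gives the same grasp; the last joint's range is limited). The gripper opens to 88 mm and grips with 3 to 60 N. Pads are 18 mm wide; open, the fingers measure 123 mm over their backs; the gripper's body (75 mm by 187 mm) begins 45 mm behind the grasp point.
Start: joints at [1.258, 0.689, -0.195, 1.565, 0.157, 0.902, -0.215], TCP at [0.212, -0.588, 0.215] pointing down, gripper open.
Joint ranges: [-3.01, 3.01], [-0.46, 2.08], [-1.47, 1.51], [0.13, 2.56], [-1, 4.14], [0.04, 2.09], [-2.66, 2.66]. Speed limits (rad/s): [2.57, 2.57, 3.14, 3.14, 3.14, 3.14, 3.14].

INTERFACE

Orientations are given as a unit quaternion [x, y, z, w].
In Python, from plant import r gives the robot as it stands.
- The arm moves only by the tool carry_out, never from a script. Its argument "plan" is a list of rows, each an object with "rot": the turn, a rotation vector about the tool's x, y, z in rad, a list of three; "xyz": the shift along the tool's x, y, z in m, a list of three; "grip": the closure in counts, from 0 (fully open) to 255 (shut). In form: [{"rot": [wx, wy, wz], "xyz": [dx, dy, dz], "grip": grip}, ...]. A call has 1 to 8 rows; each row is the pose to reach, as a shift and turn from the pose commanded when the call began, along the tool's axes at that moment; what a row does not reach only later rows make up. A row lasts 1/12 s, in which the tool goes at most 41.7 mm and 7.16 degrees, less where a joint would pass 70% of its speed; a pose out of reach is approached as far as the arm can. A call with a gripper value outside its range is refused whole. The fingers move at their own pace and stop on an object; "squeeze" is the grip in N (left out, the last holds). Time passes only in rows, so rows that repeat a pose let the fingers close. It gives the time, the measured TCP pose, the force, the opening and the grip force at its end, in the units of the state.
- r.get_state(): the state, without advancing time (a new reading comes with each control period).
- r.snapshot(name): name is "scene" or "top"; returns the picture (400x640x3 uint8, red, green, blue); there is no depth.
- r.camera_params(name): a dict with "fx", "fy", "cx", "cy" (pixels), "position" and "attitude" of the camera in the world. Camera axes: x right, y down, z forward; pixel columns grow to the right and rows downward; lengths in m; the calibration is good to about 2 mm. A picture is of the moment at which its call begins. camera_params takes no time and is no camera call.
- r.finish_job(): hands the job in; it is judged then, once.
The state is a dict: "clock": time; "q": joint angles; "qd": joint speeds; "joint_torque": joint torques, N m; "tool_pos": TCP position; "eef_rot": TCP orientation; "contact_force": force on the tool from outside, world axes, zero at the start; "moment": the same for the moment, N m; "opening": opening from 0.0 (shut) to 1.0 (fully open); "finger_force": force on a finger pad.
Only numpy, scipy, OpenCV 4.12 (cv2) and the standard library are available. Lean on these libraries where they do the work, as an engineer would, in place of code of your own. Each camera call takes 0.05 s, during which the arm holds its last target. There are 200 camera calls.

## Working session

There is one attempt and no reset: what is moved stays moved. The work goes in short steps, Python scripts to look and compute and a tool call to move; the robot and the scene stay as the last step left them, time stands still between calls to the robot, and variables do not carry over. Pictures are saved under pics/ and viewed, at most 10 in all, crops included, and the job is handed in when it is done.

Besides the shell and the picture viewer there is one more tool, called after ">>>" by a JSON object that holds its "fn" and its "kwargs", one argument or row to a line. carry_out: Moves the arm, as the interface text tells. Its arguments: {"type":"object","properties":{"plan":{"type":"array"},"squeeze":{"type":"number"}},"required":["plan"]}

```bash
mkdir -p pics; ls; python3 - <<'E'
from plant import r
import cv2
for n in("scene","top"):
    im=r.snapshot(n); cv2.imwrite(f"pics/{n}0.png",im[:,:,::-1]); print(n,r.camera_params(n))
s=r.get_state(); print(s)
E
```

```text
pics
scene {'fx': 428.1243268030565, 'fy': 428.1243268030565, 'cx': 314.3740468909652, 'cy': 187.86402082228153, 'position': array([ 1.11899998, -0.52585025,  0.90501965]), 'attitude': array([ 0.86995326,  0.32886573, -0.13462412, -0.34191373])}
top {'fx': 466.16396637871253, 'fy': 466.16396637871253, 'cx': 320.84916695810705, 'cy': 206.08687054963005, 'position': array([0.4400061 , 0.01434606, 1.54915004]), 'attitude': array([ 0.71091913, -0.70084386,  0.04303484, -0.03949527])}
{'clock': 0.1, 'q': array([ 1.25782316,  0.68989688, -0.19452248,  1.56619531,  0.15730736,
        0.90249766, -0.21508392]), 'qd': array([ 1.15224939e-03, -1.41523453e-03, -1.34500871e-06, -8.75841953e-04,
       -1.02973385e-04, -1.12730931e-03, -1.34024258e-04]), 'joint_torque': array([-3.80727695e-03, -5.28495812e+01, -1.27153382e+00, -1.53835917e+01,
       -5.24858257e-02,  2.00911469e-03,  6.06858998e-05]), 'tool_pos': array([ 0.21217458, -0.58726438,  0.21430426]), 'eef_rot': array([ 9.84997799e-01,  1.72565034e-01, -1.97066825e-04, -7.78350792e-04]), 'contact_force': array([ 0.26079202, -0.04573741,  0.43963321]), 'moment': array([ 0.01918337, -0.06045082, -0.01363153]), 'finger_force': 0.0, 'opening': 1.000705006636813}
```

View pics/scene0.png

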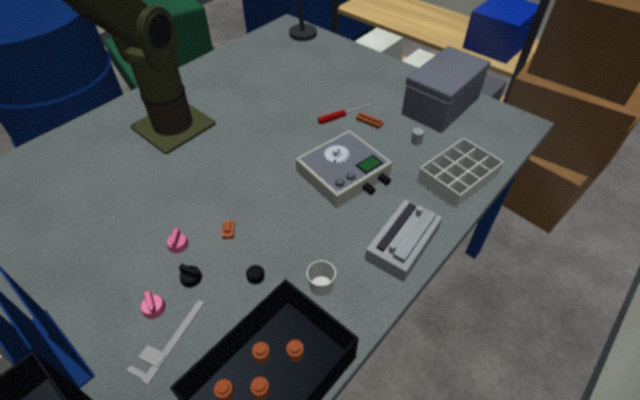

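View pics/top0.png

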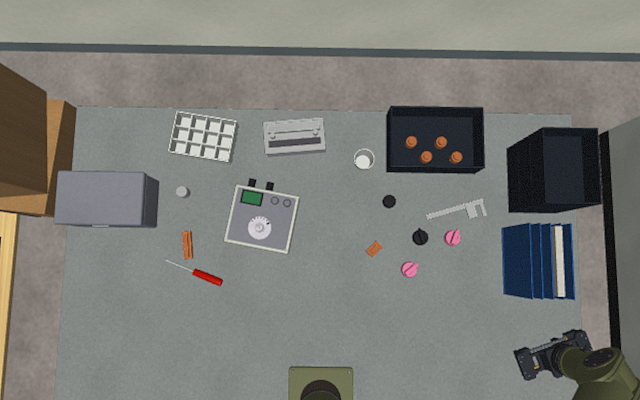

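The top view shows the feed knob at about (420,237), the dial at (260,228), and pink look-alikes at (453,237) and (410,269). I'll enlarge both spots.

```bash
cat > h.py <<'E'
from plant import r
import cv2,numpy as np
from scipy.spatial.transform import Rotation as R
def ray(n,u,v,z):
    p=r.camera_params(n);d=R.from_quat(p["attitude"]).apply([(u-p["cx"])/p["fx"],(v-p["cy"])/p["fy"],1])
    c=np.array(p["position"]);return c+d*(z-c[2])/d[2]
def proj(n,P):
    p=r.camera_params(n);q=R.from_quat(p["attitude"]).inv().apply(np.array(P)-p["position"])
    return p["cx"]+p["fx"]*q[0]/q[2],p["cy"]+p["fy"]*q[1]/q[2]
def crop(im,u,v,h,s):
    return cv2.resize(im[v-h:v+h,u-h:u+h,::-1],None,fx=s,fy=s,interpolation=cv2.INTER_CUBIC)
E
python3 - <<'E'
from h import *
# average frames against noise
t=cv2.imread("pics/top0.png")[:,:,::-1];s=cv2.imread("pics/scene0.png")[:,:,::-1]
a=np.hstack([crop(t,420,237,20,10),crop(t,260,228,20,10)])
b=np.hstack([crop(s,189,273,20,10)[:200*2],crop(s,338,154,20,10)])
cv2.imwrite("pics/c1.png",cv2.resize(np.vstack([a,b]),(600,600)))
E
```

```text
(no output)
```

View pics/c1.png

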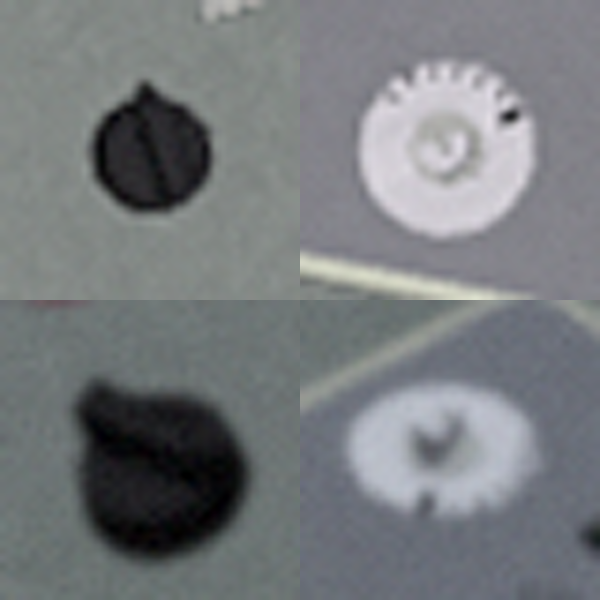

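The knob's nose points roughly to image-up (world +x), and the OFF mark lies to the upper right of the dial centre. I'll average frames to read the shaft's flat, and compute poses.

```bash
python3 - <<'E'
from h import *
print("cmp",proj("top",[.5,0,0]))
k=ray("top",420.27,237.4,0.012);n=ray("top",419.47,228.33,0.031);g=ray("top",420.4,238.0,.045)
k2=ray("scene",169+160/7.5,253+185/7.5,0.012)
n2=ray("scene",169+97/7.5,253+85/7.5,.031)
print("knob",k,n,n-k,np.arctan2(*(n-k)[1::-1]),"scene",k2,n2)
d=ray("top",259.6,227.73,.057);o=ray("top",268,223.5,.057)
d2=ray("scene",318+(444-300)/7.5,134+(448-300)/7.5,.057);o2=ray("scene",318+126/7.5,134+203/7.5,.057)
print("dial",d,o,np.hypot(*(o-d)[:2]),np.arctan2(*(o-d)[1::-1]),"scene",d2,o2,np.arctan2(*(o2-d2)[1::-1]))
t=np.mean([r.snapshot("top").astype(float) for _ in range(12)],0)
s=np.mean([r.snapshot("scene").astype(float) for _ in range(12)],0)
def c(im,u,v): 
    x=cv2.resize(im[v-14:v+14,u-14:u+14,::-1],(380,380),interpolation=cv2.INTER_CUBIC)
    return np.clip((x-60)*1.3,0,255)
cv2.imwrite("pics/c2.png",np.hstack([c(t,260,228),c(s,338,154)]))
s=r.get_state();m=R.from_quat(s["eef_rot"]).as_matrix();print(m.round(3))
E
```

```text
cmp (np.float64(322.7043024910461), np.float64(242.6016726532986))
knob [ 0.52120628 -0.32143467  0.012     ] [ 0.54975506 -0.31499293  0.031     ] [0.02854878 0.00644174 0.019     ] 0.22192330613372438 scene [ 0.52922212 -0.32218205  0.012     ] [ 0.49668951 -0.31726319  0.031     ]
dial [0.54245049 0.20327854 0.057     ] [0.55641569 0.17676196 0.057     ] 0.02996924013334114 -1.0860495661250293 scene [0.54498502 0.20881933 0.057     ] [0.55968928 0.18015873 0.057     ] -1.0967649075615495
[[ 0.94  0.34  0.  ]
 [ 0.34 -0.94 -0.  ]
 [ 0.    0.   -1.  ]][ WARN:0@4.268] global loadsave.cpp:1063 imwrite_ Unsupported depth image for selected encoder is fallbacked to CV_8U.
```

View pics/c2.png

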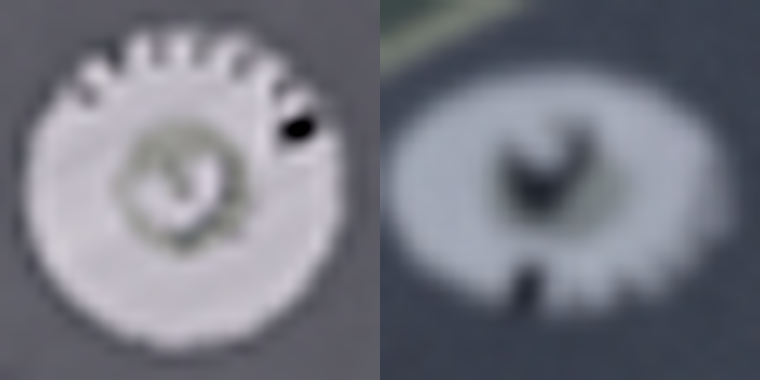

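The D-shaft appears to face roughly world +x (flat at image-up in top, olive shoulder visible to the right in scene), about 1.2 rad anticlockwise of OFF. I'll do a subpixel silhouette fit for knob and dial in both cameras, then move.

```bash
cat > fit.py <<'E'
from h import *
from scipy.optimize import minimize
a=np.linspace(0,2*np.pi,60)
def circ(x,y,rad,z): return np.c_[x+rad*np.cos(a),y+rad*np.sin(a),0*a+z]
def loc(p,L):
    c,s=np.cos(p[2]),np.sin(p[2]);L=np.array(L)
    return np.c_[p[0]+c*L[:,0]-s*L[:,1],p[1]+s*L[:,0]+c*L[:,1],L[:,2]]
def knob(p):
    bar=[[x,y,z] for x in(-.022,.020) for y in(-.007,.007) for z in(.021,.045)]
    nose=[[.020,-.007,.021],[.020,.007,.021],[.020,-.007,.04],[.020,.007,.04],[.031,0,.021],[.031,0,.035]]
    return [np.r_[circ(p[0],p[1],.026,0),circ(p[0],p[1],.026,.021)],loc(p,bar),loc(p,nose)]
def dial(p): return [circ(p[0],p[1],.037,.0575)]
def mask(n,parts,u0,v0,h,k=8):
    m=np.zeros((2*h*k,2*h*k),np.uint8)
    for q in parts:
        uv=np.array(proj2(n,q))-[u0-h-.5,v0-h-.5]
        cv2.fillConvexPoly(m,np.round(cv2.convexHull((uv*k).astype(np.float32))*16).astype(np.int32),255,shift=4)
    return cv2.GaussianBlur(cv2.resize(m.astype(float)/255,(2*h,2*h),interpolation=cv2.INTER_AREA),(0,0),.6)
def proj2(n,P):
    p=r.camera_params(n);q=R.from_quat(p["attitude"]).inv().apply(P-p["position"])
    return np.c_[p["cx"]+p["fx"]*q[:,0]/q[:,2],p["cy"]+p["fy"]*q[:,1]/q[:,2]]
def fit(n,im,model,p0,h=16):
    u0,v0=np.round(proj(n,[p0[0],p0[1],.03])).astype(int)
    g=im[v0-h:v0+h,u0-h:u0+h].mean(2)
    def f(p):
        m=mask(n,model(p),u0,v0,h).ravel();A=np.c_[m,1+0*m]
        return np.linalg.lstsq(A,g.ravel(),rcond=None)[1][0]/1e3
    s=np.vstack([p0]+[np.array(p0)+d for d in np.diag([.004,.004,.2][:len(p0)])])
    o=minimize(f,p0,method="Nelder-Mead",options=dict(initial_simplex=s,xatol=1e-4,fatol=1e-3));return o.x.round(4),round(o.fun,2)
E
python3 - <<'E'
from fit import *
for n in("top","scene"):
    im=np.mean([r.snapshot(n).astype(float) for _ in range(6)],0);np.save(n+".npy",im)
    print(n,fit(n,im,knob,[.523,-.321,.2],14 if n=="top" else 20),fit(n,im,dial,[.543,.205],14 if n=="top" else 16))
E
```

```text
top (array([ 0.5225, -0.3195,  0.2443]), np.float64(79.35)) (array([0.5433, 0.2052]), np.float64(170.23))
scene (array([ 0.5243, -0.3194,  0.2578]), np.float64(140.09)) (array([0.5416, 0.2086]), np.float64(181.46))
```

>>> {"fn": "carry_out", "kwargs": {
  "plan": [
    {"rot": [0, 0, 0.097], "xyz": [0.162, -0.154, 0], "grip": 120},
    {"rot": [0, 0, 0.097], "xyz": [0.162, -0.154, 0], "grip": 120},
    {"rot": [0, 0, 0.097], "xyz": [0.162, -0.154, 0], "grip": 120},
    {"rot": [0, 0, 0.097], "xyz": [0.162, -0.154, 0], "grip": 120},
    {"rot": [0, 0, 0.097], "xyz": [0.162, -0.154, 0], "grip": 120},
    {"rot": [0, 0, 0.097], "xyz": [0.383, -0.146, 0.1], "grip": 120},
    {"rot": [0, 0, 0.097], "xyz": [0.383, -0.146, 0.1], "grip": 120},
    {"rot": [0, 0, 0.097], "xyz": [0.383, -0.146, 0.1], "grip": 120}
  ],
  "squeeze": 25
}}

```text
clock: 2.57
tool_pos: [0.4149, -0.3605, 0.1657]
eef_rot: [0.992, 0.125, 0.0, 0.001]
contact_force: [0.2, -0.4, 0.5]
opening: 0.527
finger_force: 0.0
```

>>> {"fn": "carry_out", "kwargs": {
  "plan": [
    {"rot": [0, 0, 0], "xyz": [0.115, -0.013, 0.08], "grip": 120},
    {"rot": [0, 0, 0], "xyz": [0.115, -0.013, 0.08], "grip": 120},
    {"rot": [0, 0, 0], "xyz": [0.115, -0.013, 0.08], "grip": 120},
    {"rot": [0, 0, 0], "xyz": [0.115, -0.013, 0.08], "grip": 120},
    {"rot": [0, 0, 0], "xyz": [0.115, -0.013, 0.08], "grip": 120},
    {"rot": [0, 0, 0], "xyz": [0.115, -0.013, 0.08], "grip": 120}
  ]
}}

```text
clock: 3.07
tool_pos: [0.521, -0.3201, 0.0852]
eef_rot: [0.992, 0.125, -0.001, -0.0]
contact_force: [-0.7, -0.5, 0.2]
opening: 0.531
finger_force: 0.0
```

```bash
python3 - <<'E'
from h import *
s=r.get_state();print(s["tool_pos"],s["eef_rot"],s["contact_force"])
a=crop(r.snapshot("scene"),195,262,25,12)[:600];cv2.imwrite("pics/g1.png",a)
print(proj("scene",s["tool_pos"]))
E
```

```text
[ 0.52098618 -0.32013134  0.08515351] [ 9.92148070e-01  1.25066550e-01 -7.39063851e-04 -1.38225271e-04] [-0.67997802 -0.4542287   0.2289296 ]
(np.float64(181.76717457516287), np.float64(257.9999654309232))
```

>>> {"fn": "carry_out", "kwargs": {
  "plan": [
    {"rot": [0, 0, 0], "xyz": [0.002, 0, 0.03], "grip": 120},
    {"rot": [0, 0, 0], "xyz": [0.002, 0, 0.06], "grip": 120},
    {"rot": [0, 0, 0], "xyz": [0.002, 0, 0.06], "grip": 120},
    {"rot": [0, 0, 0], "xyz": [0.002, 0, 0.06], "grip": 255},
    {"rot": [0, 0, 0], "xyz": [0.002, 0, 0.06], "grip": 255},
    {"rot": [0, 0, 0], "xyz": [0.002, 0, 0.06], "grip": 255},
    {"rot": [0, 0, 0], "xyz": [0.002, 0, 0.06], "grip": 255},
    {"rot": [0, 0, 0], "xyz": [0.002, 0, 0.06], "grip": 255}
  ],
  "squeeze": 25
}}

```text
clock: 3.78
tool_pos: [0.5241, -0.3204, 0.027]
eef_rot: [0.992, 0.124, 0.001, 0.001]
contact_force: [0.1, 0.2, 0.4]
opening: 0.175
finger_force: 0.0
```

>>> {"fn": "carry_out", "kwargs": {
  "plan": [
    {"rot": [0, 0, 0], "xyz": [0, 0, 0], "grip": 255},
    {"rot": [0, 0, 0], "xyz": [0, 0, 0], "grip": 255},
    {"rot": [0, 0, 0], "xyz": [0, 0, 0], "grip": 255},
    {"rot": [0, 0, 0], "xyz": [0, 0, 0], "grip": 255}
  ]
}}

```text
clock: 4.12
tool_pos: [0.5234, -0.3198, 0.0256]
eef_rot: [0.992, 0.125, -0.0, 0.0]
contact_force: [-0.3, 0.5, -0.3]
opening: 0.003
finger_force: 0.0
```

The fingers shut on nothing; I'll look.

```bash
python3 - <<'E'
from h import *
s=r.snapshot("scene");t=r.snapshot("top")
cv2.imwrite("pics/g2.png",np.hstack([crop(s,190,262,30,7)[:420],crop(t,420,237,30,6)[:360,:360] if 0 else cv2.resize(crop(t,420,237,30,7),(380,420))]))
print(proj("scene",r.get_state()["tool_pos"]),proj("top",r.get_state()["tool_pos"]))
E
```

```text
(np.float64(188.39841195553112), np.float64(272.5743919054869)) (np.float64(420.64412780581387), np.float64(236.53147253281674))
```

View pics/g2.png

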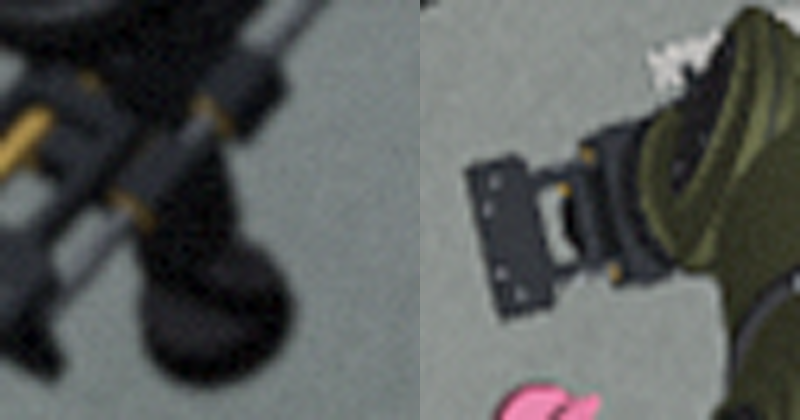

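The shut fingers stand just behind/above the knob at crop (195,260), with the knob at about px (191,276); the bar was missed or slipped out. I'll open, lift, back away and refit.

>>> {"fn": "carry_out", "kwargs": {
  "plan": [
    {"rot": [0, 0, 0], "xyz": [0, 0, 0], "grip": 120},
    {"rot": [0, 0, 0], "xyz": [0, 0, 0], "grip": 120},
    {"rot": [0, 0, 0], "xyz": [0, 0, 0], "grip": 120},
    {"rot": [0, 0, 0], "xyz": [0, 0, -0.04], "grip": 120},
    {"rot": [0, 0, 0], "xyz": [0, 0, -0.08], "grip": 120},
    {"rot": [0, 0, 0], "xyz": [-0.12, -0.08, -0.1], "grip": 120},
    {"rot": [0, 0, 0], "xyz": [-0.12, -0.08, -0.1], "grip": 120},
    {"rot": [0, 0, 0], "xyz": [-0.12, -0.08, -0.1], "grip": 120}
  ]
}}

```text
clock: 4.88
tool_pos: [0.4059, -0.2785, 0.1237]
eef_rot: [0.992, 0.125, 0.001, 0.001]
contact_force: [-0.2, -0.5, -1.0]
opening: 0.532
finger_force: 0.0
```

```bash
python3 - <<'E'
from fit import *
im={}
for n in("top","scene"):
    im[n]=np.mean([r.snapshot(n).astype(float) for _ in range(8)],0)
    print(n,fit(n,im[n],knob,[.523,-.321,.2],14 if n=="top" else 20),fit(n,im[n],knob,[.523,-.321,.2+np.pi],14 if n=="top" else 20))
def c(i,u,v): return np.clip((crop(i.astype(np.float64),u,v,18,1)-10)*2.0,0,255)
o={n:np.load(n+".npy") for n in im}
rows=[np.hstack([cv2.resize(c(x[n],*uv),(380,290),interpolation=cv2.INTER_CUBIC) for n,uv in(("top",(420,237)),("scene",(190,273)))]) for x in (o,im)]
cv2.imwrite("pics/g3.png",np.vstack(rows).clip(0,255).astype(np.uint8))
E
```

```text
top (array([ 0.5225, -0.3195,  0.2443]), np.float64(85.04)) (array([ 0.5234, -0.319 ,  2.8505]), np.float64(108.07))
scene (array([ 0.5243, -0.3194,  0.2653]), np.float64(155.28)) (array([ 0.5241, -0.3193,  3.414 ]), np.float64(153.09))
```

View pics/g3.png

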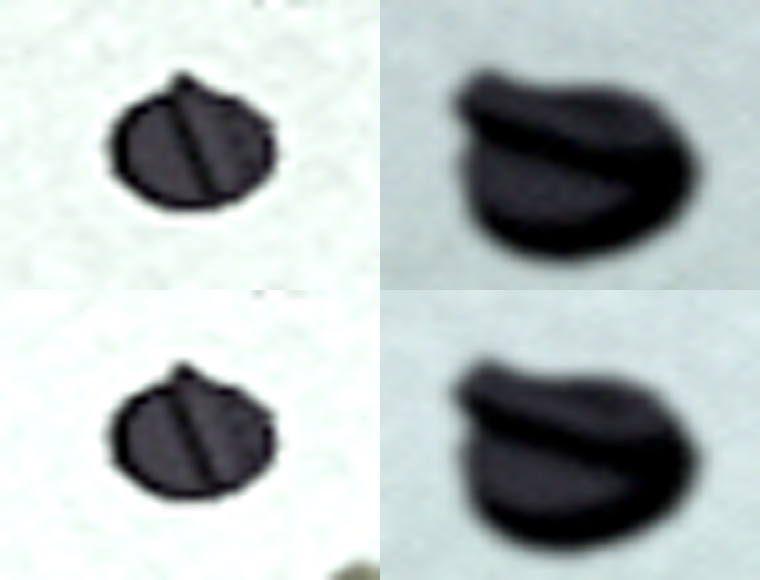

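Both fits say the knob has not moved at all, so the fingers closed without touching it. g1.png (hover) may show the finger tips' real place; I'll view it.

```bash
python3 - <<'E'
from h import *
for z in(.025,.045,.085,.13): print(z,proj("scene",[.523,-.32,z]))
a=cv2.imread("pics/g1.png").astype(float);b=cv2.imread("pics/g2.png")[:,:420].astype(float)
a=cv2.resize(a,(400,400));b=cv2.resize(b,(400,400))
cv2.imwrite("pics/g4.png",(255*(np.hstack([a,b])/255)**.45).clip(0,255).astype(np.uint8))
E
```

```text
0.025 (np.float64(188.26692808963895), np.float64(272.667714917194))
0.045 (np.float64(186.35664575907336), np.float64(268.07961541679225))
0.085 (np.float64(182.36471542504827), np.float64(258.49183183207145))
0.13 (np.float64(177.57849577823404), np.float64(246.99633107859933))
```

View pics/g4.png

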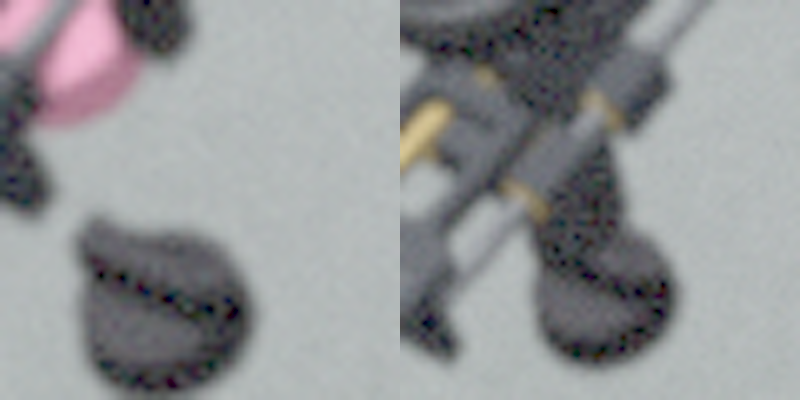

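```bash
python3 - <<'E'
from h import *
s=r.get_state();print(s["tool_pos"],s["eef_rot"],s["opening"],s["q"])
m=R.from_quat(s["eef_rot"]).as_matrix();print(m.T@(np.array([.5232,-.3195,.06])-s["tool_pos"]))
E
```

```text
[ 0.40668899 -0.27874821  0.12263   ] [9.92206191e-01 1.24606880e-01 1.00832725e-05 1.61674318e-05] 0.5318518358752315 [ 0.56322018  0.67201217 -0.08954831  2.04848527  0.13504275  0.42644913
 -0.95093745]
[0.10281516 0.06829397 0.062634  ]
```

>>> {"fn": "carry_out", "kwargs": {
  "plan": [
    {"rot": [0, 0, 0], "xyz": [0.103, 0.068, 0.04], "grip": 120},
    {"rot": [0, 0, 0], "xyz": [0.103, 0.068, 0.04], "grip": 120},
    {"rot": [0, 0, 0], "xyz": [0.103, 0.068, 0.04], "grip": 120},
    {"rot": [0, 0, 0], "xyz": [0.103, 0.068, 0.06], "grip": 120},
    {"rot": [0, 0, 0], "xyz": [0.103, 0.068, 0.085], "grip": 120},
    {"rot": [0, 0, 0], "xyz": [0.103, 0.068, 0.098], "grip": 120},
    {"rot": [0, 0, 0], "xyz": [0.103, 0.068, 0.098], "grip": 120},
    {"rot": [0, 0, 0], "xyz": [0.103, 0.068, 0.098], "grip": 120}
  ]
}}

```text
clock: 6.35
tool_pos: [0.5222, -0.3189, 0.0244]
eef_rot: [0.992, 0.125, -0.001, -0.0]
contact_force: [0.0, 0.8, 0.5]
opening: 0.533
finger_force: 0.0
```

>>> {"fn": "carry_out", "kwargs": {
  "plan": [
    {"rot": [0, 0, 0], "xyz": [0.001, 0, 0.004], "grip": 120},
    {"rot": [0, 0, 0], "xyz": [0.001, 0, 0.008], "grip": 120},
    {"rot": [0, 0, 0], "xyz": [0.001, 0, 0.008], "grip": 120}
  ]
}}

```text
clock: 6.6
tool_pos: [0.5243, -0.319, 0.0172]
eef_rot: [0.992, 0.125, 0.0, 0.0]
contact_force: [0.4, -0.4, -0.0]
opening: 0.523
finger_force: 0.0
```

```bash
python3 - <<'E'
from h import *
s=r.get_state();print(s["tool_pos"],s["contact_force"])
im=np.mean([r.snapshot("scene").astype(float) for _ in range(6)],0)
c=cv2.resize(im[225:290,155:225,::-1],None,fx=10,fy=9,interpolation=cv2.INTER_CUBIC).clip(0,255)
cv2.imwrite("pics/g5.png",(255*(c/255)**.45).astype(np.uint8))
E
```

```text
[ 0.52429903 -0.31900426  0.01717487] [ 0.44242411 -0.35472377 -0.0430182 ]
```

View pics/g5.png

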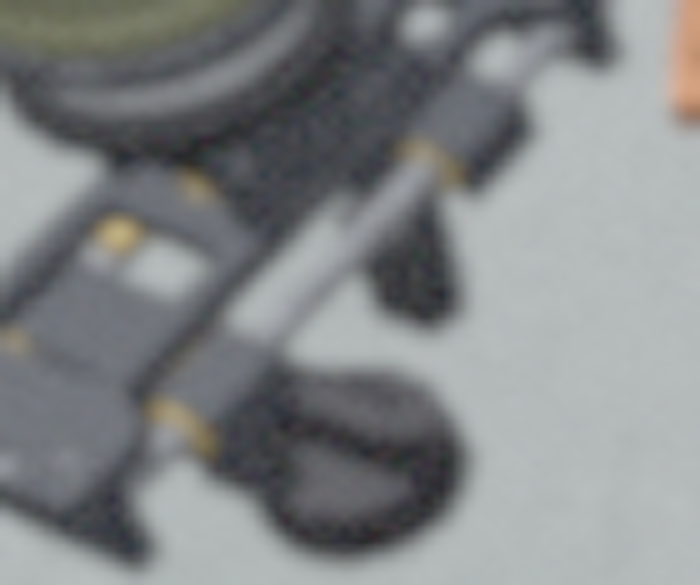

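The open fingers straddle the knob, right tip at px (198,260), left at about (179,278), about 20 mm higher than reported. There is no contact, so I'll keep going down by feel.

>>> {"fn": "carry_out", "kwargs": {
  "plan": [
    {"rot": [0, 0, 0], "xyz": [0, 0, 0.003], "grip": 120},
    {"rot": [0, 0, 0], "xyz": [0, 0, 0.006], "grip": 120},
    {"rot": [0, 0, 0], "xyz": [0, 0, 0.008], "grip": 120},
    {"rot": [0, 0, 0], "xyz": [0, 0, 0.008], "grip": 120}
  ]
}}

```text
clock: 7.23
tool_pos: [0.5237, -0.3187, 0.008]
eef_rot: [0.992, 0.125, -0.0, -0.0]
contact_force: [-1.2, -0.5, 0.3]
opening: 0.531
finger_force: 0.0
```

```bash
python3 - <<'E'
from h import *
J=[(np.array(proj("scene",np.array([.523,-.32,.02])+d))-proj("scene",[.523,-.32,.02])) for d in np.eye(3)*.01];print(np.round(J,2))
s=r.get_state();print(s["tool_pos"],s["contact_force"])
E
```

```text
[[ 2.57  2.4 ]
 [ 3.38 -2.71]
 [-0.94 -2.26]]
[ 0.52370481 -0.3186664   0.00803653] [-1.19434367 -0.50879287  0.34311127]
```

>>> {"fn": "carry_out", "kwargs": {
  "plan": [
    {"rot": [0, 0, 0], "xyz": [0, 0, 0], "grip": 255},
    {"rot": [0, 0, 0], "xyz": [0, 0, 0], "grip": 255},
    {"rot": [0, 0, 0], "xyz": [0, 0, 0], "grip": 255},
    {"rot": [0, 0, 0], "xyz": [0, 0, 0], "grip": 255},
    {"rot": [0, 0, 0], "xyz": [0, 0, 0], "grip": 255},
    {"rot": [0, 0, 0], "xyz": [0, 0, 0], "grip": 255}
  ],
  "squeeze": 25
}}

```text
clock: 7.73
tool_pos: [0.5242, -0.3191, 0.0088]
eef_rot: [0.992, 0.125, 0.0, 0.0]
contact_force: [0.1, -0.4, -0.0]
opening: 0.155
finger_force: 24.9
```

Grasped (13.6 mm, 25 N), so the reported z reads about 19 mm low and the knob underside is at reported z − 8.5 mm. I'll lift and travel.

>>> {"fn": "carry_out", "kwargs": {
  "plan": [
    {"rot": [0, 0, 0], "xyz": [0, 0, -0.04], "grip": 255},
    {"rot": [0, 0, 0], "xyz": [0, 0, -0.08], "grip": 255},
    {"rot": [0, 0, 0], "xyz": [0, 0, -0.12], "grip": 255},
    {"rot": [0, 0, -0.35], "xyz": [0.149, -0.505, -0.12], "grip": 255},
    {"rot": [0, 0, -0.35], "xyz": [0.149, -0.505, -0.12], "grip": 255},
    {"rot": [0, 0, -0.35], "xyz": [0.149, -0.505, -0.12], "grip": 255},
    {"rot": [0, 0, -0.35], "xyz": [0.149, -0.505, -0.12], "grip": 255},
    {"rot": [0, 0, -0.35], "xyz": [0.149, -0.505, -0.12], "grip": 255}
  ]
}}

```text
clock: 8.4
tool_pos: [0.5315, -0.109, 0.1289]
eef_rot: [0.955, 0.295, 0.0, -0.0]
contact_force: [0.4, 0.4, -0.5]
opening: 0.157
finger_force: 24.9
```

```bash
cat >> h.py <<'E'
def to(x,y,z,yaw):
    s=r.get_state();m=R.from_quat(s["eef_rot"]).as_matrix()
    Y=np.arctan2(m[1,0],m[0,0])
    print("pos",s["tool_pos"].round(4),"yaw",Y.round(4),"F",s["contact_force"].round(2),"M",s["moment"].round(3),"open",s["opening"].round(3),"t",s["clock"])
    if x is not None: print("xyz",(m.T@(np.array([x,y,z])-s["tool_pos"])).round(4),"rotz",(Y-yaw).round(4))
E
python3 -c "
from h import *
to(.5435,.207,.1285,.6);print(r.get_state()['q'].round(2))"
```

```text
Traceback (most recent call last):
  File "h.py", line 15, in to
    print("pos",s["tool_pos"].round(4),"yaw",Y.round(4),"F",s["contact_force"].round(2),"M",s["moment"].round(3),"open",s["opening"].round(3),"t",s["clock"])
                                                                                                                        ^^^^^^^^^^^^^^^^^^
AttributeError: 'float' object has no attribute 'round'
```

>>> {"fn": "carry_out", "kwargs": {
  "plan": [
    {"rot": [0, 0, 0], "xyz": [0.188, -0.254, 0], "grip": 255},
    {"rot": [0, 0, 0], "xyz": [0.188, -0.254, 0], "grip": 255},
    {"rot": [0, 0, 0], "xyz": [0.188, -0.254, 0], "grip": 255},
    {"rot": [0, 0, 0], "xyz": [0.188, -0.254, 0], "grip": 255},
    {"rot": [0, 0, 0], "xyz": [0.188, -0.254, 0], "grip": 255},
    {"rot": [0, 0, 0], "xyz": [0.188, -0.254, 0], "grip": 255},
    {"rot": [0, 0, 0], "xyz": [0.188, -0.254, 0], "grip": 255},
    {"rot": [0, 0, 0], "xyz": [0.188, -0.254, 0], "grip": 255}
  ]
}}

```text
clock: 9.07
tool_pos: [0.5428, 0.2119, 0.1288]
eef_rot: [0.954, 0.298, 0.001, -0.002]
contact_force: [0.4, 0.8, -1.0]
opening: 0.155
finger_force: 24.9
```

```bash
sed -i 's/s\["opening"\].round(3)/s["opening"]/' h.py
python3 - <<'E'
from h import *
to(.5435,.207,.1085,.6);print(r.get_state()['q'].round(2))
im=np.mean([r.snapshot("scene").astype(float) for _ in range(6)],0)
u,v=np.array(proj("scene",[.5425,.2065,.09])).astype(int);print(u,v)
c=cv2.resize(im[v-30:v+30,u-35:u+35,::-1],None,fx=10,fy=10,interpolation=cv2.INTER_CUBIC).clip(0,255)
cv2.imwrite("pics/s1.png",(255*(c/255)**.6).astype(np.uint8))
print([np.round((np.array(proj("scene",[.5425,.2065,z]))-[u-35,v-30])*10) for z in (.074,.12)])
E
```

```text
pos [0.5428 0.2119 0.1288] yaw 0.6057 F [ 0.43  0.84 -0.97] M [ 0.092 -0.007  0.009] open 0.15466316238940322 t 9.0667
xyz [-0.0023  0.0045  0.0203] rotz 0.0057
[-0.41  0.75 -0.07  1.78  0.08  0.62 -1.49]
336 145
[array([352., 344.]), array([357., 222.])]
```

View pics/s1.png

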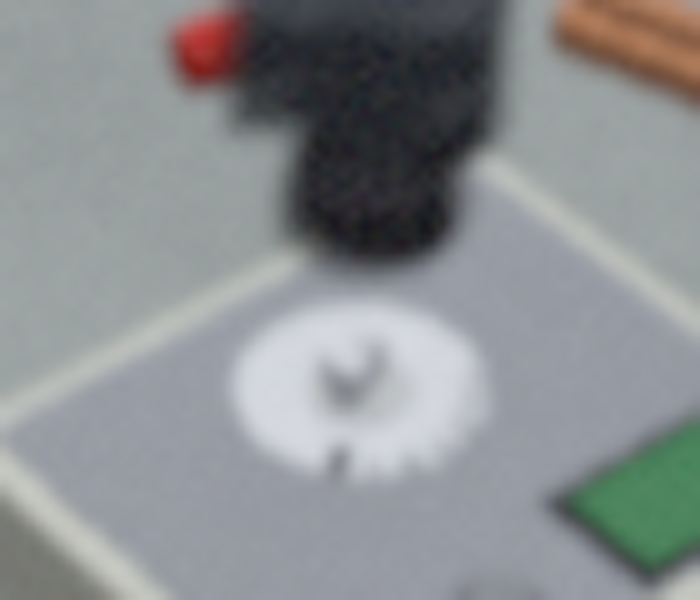

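The knob hangs over the dial: its underside ellipse is near (372,212) in the crop, and the dial is at (362,388), with OFF at (340,462). Now down to just above the shaft.

```bash
python3 -c "
from h import *
to(.5431,.2073,.092,.6)"
```

```text
pos [0.5437 0.2028 0.1286] yaw 0.5974 F [ 0.81 -0.85 -0.83] M [-0.064 -0.023  0.022] open 0.15586701756019802 t 9.3667
xyz [ 0.0021 -0.0041  0.0365] rotz -0.0026
```

>>> {"fn": "carry_out", "kwargs": {
  "plan": [
    {"rot": [0, 0, 0], "xyz": [0, 0, 0.02], "grip": 255},
    {"rot": [0, 0, 0], "xyz": [0, 0, 0.036], "grip": 255},
    {"rot": [0, 0, 0], "xyz": [0, 0, 0.036], "grip": 255},
    {"rot": [0, 0, 0], "xyz": [0, 0, 0.036], "grip": 255},
    {"rot": [0, 0, 0], "xyz": [0, 0, 0.036], "grip": 255},
    {"rot": [0, 0, 0], "xyz": [0, 0, 0.036], "grip": 255},
    {"rot": [0, 0, 0], "xyz": [0, 0, 0.036], "grip": 255},
    {"rot": [0, 0, 0], "xyz": [0, 0, 0.036], "grip": 255}
  ]
}}

```text
clock: 10.03
tool_pos: [0.5441, 0.2051, 0.0934]
eef_rot: [0.955, 0.295, 0.001, -0.0]
contact_force: [-0.2, -0.6, -0.6]
opening: 0.158
finger_force: 24.9
```

```bash
python3 -c "
from h import *
to(.5431,.2073,.084,.6)"
```

```text
pos [0.5441 0.2051 0.0934] yaw 0.5996 F [-0.18 -0.61 -0.63] M [-0.02   0.032 -0.022] open 0.15750533127734387 t 10.0333
xyz [ 0.0004 -0.0024  0.0094] rotz -0.0004
```

>>> {"fn": "carry_out", "kwargs": {
  "plan": [
    {"rot": [0, 0, 0], "xyz": [0, -0.002, 0.004], "grip": 255},
    {"rot": [0, 0, 0], "xyz": [0, -0.002, 0.006], "grip": 255},
    {"rot": [0, 0, 0], "xyz": [0, -0.002, 0.008], "grip": 255},
    {"rot": [0, 0, 0], "xyz": [0, -0.002, 0.0095], "grip": 255},
    {"rot": [0, 0, 0], "xyz": [0, -0.002, 0.0095], "grip": 255},
    {"rot": [0, 0, 0], "xyz": [0, -0.002, 0.0095], "grip": 255}
  ]
}}

```text
clock: 10.53
tool_pos: [0.5426, 0.2068, 0.0831]
eef_rot: [0.955, 0.295, 0.0, 0.0]
contact_force: [-0.8, 0.9, 0.6]
opening: 0.157
finger_force: 24.9
```

Nearly at the end face height; down in 1 mm steps.

>>> {"fn": "carry_out", "kwargs": {
  "plan": [
    {"rot": [0, 0, 0], "xyz": [0, 0, 0.001], "grip": 255},
    {"rot": [0, 0, 0], "xyz": [0, 0, 0.002], "grip": 255},
    {"rot": [0, 0, 0], "xyz": [0, 0, 0.002], "grip": 255},
    {"rot": [0, 0, 0], "xyz": [0, 0, 0.002], "grip": 255}
  ]
}}

```text
clock: 10.87
tool_pos: [0.5429, 0.2069, 0.0825]
eef_rot: [0.955, 0.295, 0.001, -0.0]
contact_force: [-1.8, -0.9, 9.9]
opening: 0.154
finger_force: 24.9
```

Contact at z=0.0825 as predicted: the knob stands on the shaft's end. I'll ease to about 5 N and turn clockwise.

>>> {"fn": "carry_out", "kwargs": {
  "plan": [
    {"rot": [0, 0, 0], "xyz": [0, 0, -0.0007], "grip": 255},
    {"rot": [0, 0, 0.06], "xyz": [0, 0, -0.0007], "grip": 255},
    {"rot": [0, 0, 0.12], "xyz": [0, 0, -0.0007], "grip": 255},
    {"rot": [0, 0, 0.18], "xyz": [0, 0, -0.0007], "grip": 255},
    {"rot": [0, 0, 0.18], "xyz": [0, 0, -0.0007], "grip": 255}
  ]
}}

```text
clock: 11.28
tool_pos: [0.5433, 0.2068, 0.0826]
eef_rot: [0.978, 0.208, 0.001, 0.0]
contact_force: [0.3, -0.3, 5.6]
opening: 0.15
finger_force: 24.9
```

>>> {"fn": "carry_out", "kwargs": {
  "plan": [
    {"rot": [0, 0, 0.06], "xyz": [0, 0, 0], "grip": 255},
    {"rot": [0, 0, 0.12], "xyz": [0, 0, 0], "grip": 255},
    {"rot": [0, 0, 0.16], "xyz": [0, 0, 0], "grip": 255},
    {"rot": [0, 0, 0.16], "xyz": [0, 0, 0], "grip": 255}
  ]
}}

```text
clock: 11.62
tool_pos: [0.5438, 0.2069, 0.0825]
eef_rot: [0.992, 0.13, 0.001, -0.0]
contact_force: [1.1, 0.8, 3.9]
opening: 0.157
finger_force: 24.9
```

>>> {"fn": "carry_out", "kwargs": {
  "plan": [
    {"rot": [0, 0, 0.05], "xyz": [0, 0, 0.0002], "grip": 255},
    {"rot": [0, 0, 0.1], "xyz": [0, 0, 0.0002], "grip": 255},
    {"rot": [0, 0, 0.14], "xyz": [0, 0, 0.0002], "grip": 255},
    {"rot": [0, 0, 0.14], "xyz": [0, 0, 0.0002], "grip": 255}
  ]
}}

```text
clock: 11.95
tool_pos: [0.5442, 0.2069, 0.0825]
eef_rot: [0.998, 0.06, 0.002, -0.0]
contact_force: [1.6, 0.5, 5.7]
opening: 0.157
finger_force: 24.9
```

>>> {"fn": "carry_out", "kwargs": {
  "plan": [
    {"rot": [0, 0, 0.05], "xyz": [0, 0, 0.0], "grip": 255},
    {"rot": [0, 0, 0.1], "xyz": [0, 0, 0.0], "grip": 255},
    {"rot": [0, 0, 0.14], "xyz": [0, 0, 0.0], "grip": 255},
    {"rot": [0, 0, 0.14], "xyz": [0, 0, 0.0], "grip": 255}
  ]
}}

```text
clock: 12.28
tool_pos: [0.5444, 0.2068, 0.0826]
eef_rot: [1.0, -0.01, 0.002, -0.0]
contact_force: [1.7, 0.2, 6.6]
opening: 0.157
finger_force: 24.9
```

>>> {"fn": "carry_out", "kwargs": {
  "plan": [
    {"rot": [0, 0, 0.05], "xyz": [0, 0, 0.0], "grip": 255},
    {"rot": [0, 0, 0.1], "xyz": [0, 0, 0.0], "grip": 255},
    {"rot": [0, 0, 0.14], "xyz": [0, 0, 0.0], "grip": 255},
    {"rot": [0, 0, 0.14], "xyz": [0, 0, 0.0], "grip": 255}
  ]
}}

```text
clock: 12.62
tool_pos: [0.5446, 0.2068, 0.0826]
eef_rot: [0.997, -0.08, 0.002, -0.0]
contact_force: [2.2, -1.0, 6.5]
opening: 0.153
finger_force: 24.9
```

>>> {"fn": "carry_out", "kwargs": {
  "plan": [
    {"rot": [0, 0, 0.05], "xyz": [0, 0, 0.0], "grip": 255},
    {"rot": [0, 0, 0.1], "xyz": [0, 0, 0.0], "grip": 255},
    {"rot": [0, 0, 0.14], "xyz": [0, 0, 0.0], "grip": 255},
    {"rot": [0, 0, 0.14], "xyz": [0, 0, 0.0], "grip": 255}
  ]
}}

```text
clock: 12.95
tool_pos: [0.5449, 0.2068, 0.0827]
eef_rot: [0.989, -0.149, 0.002, -0.001]
contact_force: [2.3, 0.2, 5.2]
opening: 0.156
finger_force: 24.9
```

>>> {"fn": "carry_out", "kwargs": {
  "plan": [
    {"rot": [0, 0, 0.05], "xyz": [0, 0, 0.0], "grip": 255},
    {"rot": [0, 0, 0.1], "xyz": [0, 0, 0.0], "grip": 255},
    {"rot": [0, 0, 0.14], "xyz": [0, 0, 0.0], "grip": 255},
    {"rot": [0, 0, 0.14], "xyz": [0, 0, 0.0], "grip": 255}
  ]
}}

```text
clock: 13.28
tool_pos: [0.5453, 0.2067, 0.0827]
eef_rot: [0.976, -0.218, 0.003, -0.001]
contact_force: [3.5, -0.3, 5.3]
opening: 0.157
finger_force: 24.9
```

```bash
python3 -c "
from h import *
to(None,0,0,0)"
```

```text
pos [0.5453 0.2067 0.0827] yaw -0.4398 F [ 3.53 -0.33  5.25] M [-0.077 -0.721  0.035] open 0.15702736679017668 t 13.2833
```

No drop over the whole sweep, so the knob is off-centre laterally. I'll lift a little off the shaft and meanwhile refine flat angle and axis from the saved averaged images.

>>> {"fn": "carry_out", "kwargs": {
  "plan": [
    {"rot": [0, 0, 0], "xyz": [0, 0, -0.004], "grip": 255},
    {"rot": [0, 0, -0.12], "xyz": [0, 0, -0.006], "grip": 255},
    {"rot": [0, 0, -0.24], "xyz": [0, 0, -0.006], "grip": 255},
    {"rot": [0, 0, -0.36], "xyz": [0, 0, -0.006], "grip": 255},
    {"rot": [0, 0, -0.48], "xyz": [0, 0, -0.006], "grip": 255},
    {"rot": [0, 0, -0.59], "xyz": [0, 0, -0.006], "grip": 255},
    {"rot": [0, 0, -0.59], "xyz": [0, 0, -0.006], "grip": 255},
    {"rot": [0, 0, -0.59], "xyz": [0, 0, -0.006], "grip": 255}
  ]
}}

```text
clock: 13.95
tool_pos: [0.5416, 0.2065, 0.0874]
eef_rot: [0.997, 0.074, -0.001, 0.0]
contact_force: [0.1, 0.7, -0.2]
opening: 0.152
finger_force: 24.9
```

```bash
cat > d.py <<'E'
from fit import *
def D(x,y,t,z):
    b=np.arccos(3.5/11);p=np.linspace(b,2*np.pi-b,50)+t
    return np.c_[x+.011*np.cos(p),y+.011*np.sin(p),0*p+z]
def res(n,g,u0,v0,h,x,y,t,R0):
    M=lambda parts:mask(n,parts,u0,v0,h,6).ravel()
    top=M([D(x,y,t,.074)]);wall=M([np.r_[D(x,y,t,.074),D(x,y,t,.059)]]);nose=M([circ(x,y,.0033,.0765)])
    nw=M([np.r_[circ(x,y,.0033,.0765),circ(x,y,.0033,.074)]])
    sh=M([circ(x,y,R0,.059)]);di=M([circ(x,y,.037,.0575)])
    off=M([loc([x,y,-1.09],[[.028,-.002,.0577],[.028,.002,.0577],[.034,.002,.0577],[.034,-.002,.0577]])])
    A=np.c_[top,wall,nose,nw,sh,di,off,1+0*di];w=di>.97
    A=A[w];return np.linalg.lstsq(A[:,[0,1,2,3,4,6,7]],g.ravel()[w],rcond=None)[1][0]
import itertools
for n,c in(("top",(.5433,.2052)),("scene",(.5416,.2086))):
    im=np.load(n+".npy").mean(2);u0,v0=np.round(proj(n,[*c,.06])).astype(int);h=15
    g=im[v0-h:v0+h,u0-h:u0+h];T=np.arange(-.8,.85,.1);best=[]
    for t in T:
        best.append(min((res(n,g,u0,v0,h,c[0]+dx,c[1]+dy,t,R0),dx,dy,R0) for dx,dy,R0 in itertools.product((-.001,0,.001),(-.001,0,.001),(.013,.0155))))
    print(n);[print(round(t,2),round(b[0]),b[1:]) for t,b in zip(T,best)]
E
python3 d.py; python3 -c "
from h import *
to(.5431,.2073,.088,.15)"
```

```text
top
-0.8 34146 (0, 0.001, 0.0155)
-0.7 33600 (0, 0.001, 0.0155)
-0.6 31716 (0, 0.001, 0.0155)
-0.5 30295 (0, 0.001, 0.0155)
-0.4 29345 (0, 0.001, 0.0155)
-0.3 28178 (0, 0.001, 0.0155)
-0.2 27290 (0, 0.001, 0.0155)
-0.1 26330 (0, 0.001, 0.0155)
-0.0 25151 (0, 0.001, 0.0155)
0.1 24560 (0, 0.001, 0.0155)
0.2 24264 (0, 0.001, 0.0155)
0.3 24297 (0, 0.001, 0.0155)
0.4 24270 (0, 0.001, 0.0155)
0.5 24610 (0, 0.001, 0.0155)
0.6 25369 (0, 0.001, 0.0155)
0.7 26161 (0, 0.001, 0.0155)
0.8 27273 (0, 0.001, 0.0155)
pos [0.5416 0.2065 0.0874] yaw 0.1479 F [ 0.05  0.74 -0.22] M [ 0.022 -0.013 -0.065] open 0.1518740977541658 t 13.95
xyz [ 0.0016 -0.0006 -0.0006] rotz -0.0021Traceback (most recent call last):
  File "d.py", line 18, in <module>
    best.append(min((res(n,g,u0,v0,h,c[0]+dx,c[1]+dy,t,R0),dx,dy,R0) for dx,dy,R0 in itertools.product((-.001,0,.001),(-.001,0,.001),(.013,.0155))))
                ~~~^^^^^^^^^^^^^^^^^^^^^^^^^^^^^^^^^^^^^^^^^^^^^^^^^^^^^^^^^^^^^^^^^^^^^^^^^^^^^^^^^^^^^^^^^^^^^^^^^^^^^^^^^^^^^^^^^^^^^^^^^^^^^^^^
  File "d.py", line 18, in <genexpr>
    best.append(min((res(n,g,u0,v0,h,c[0]+dx,c[1]+dy,t,R0),dx,dy,R0) for dx,dy,R0 in itertools.product((-.001,0,.001),(-.001,0,.001),(.013,.0155))))
                     ~~~^^^^^^^^^^^^^^^^^^^^^^^^^^^^^^^^^^
  File "d.py", line 8, in res
    nw=M([np.r_[circ(x,y,.0033,.0765),circ(x,y,.0033,.074)]])
  File "d.py", line 6, in <lambda>
    M=lambda parts:mask(n,parts,u0,v0,h,6).ravel()
                   ~~~~^^^^^^^^^^^^^^^^^^^
  File "fit.py", line 16, in mask
    uv=np.array(proj2(n,q))-[u0-h-.5,v0-h-.5]
                ~~~~~^^^^^
  File "fit.py", line 20, in proj2
    p=r.camera_params(n);q=R.from_quat(p["attitude"]).inv().apply(P-p["position"])
ValueError: time passes only in moves, steps and waits
```

```bash
cat >> h.py <<'E'
_cp={}
class _R:
    def __init__(s,r): s._r=r
    def __getattr__(s,k): return getattr(s._r,k)
    def camera_params(s,n):
        if n not in _cp: _cp[n]=s._r.camera_params(n)
        return _cp[n]
r=_R(r)
E
sed -i 's/"top",(.5433,.2052)),(//; s/for n,c in(("scene",(.5416,.2086))):/for n,c in (("scene",(.5416,.2086)),):/; s/-.8,.85,.1/-.5,.85,.1/' d.py; python3 d.py
```

```text
scene
-0.5 26486 (0.001, -0.001, 0.013)
-0.4 25107 (0.001, -0.001, 0.0155)
-0.3 22799 (0.001, -0.001, 0.0155)
-0.2 20618 (0.001, -0.001, 0.0155)
-0.1 18279 (0.001, -0.001, 0.0155)
-0.0 16076 (0.001, -0.001, 0.0155)
0.1 14403 (0.001, -0.001, 0.0155)
0.2 12701 (0.001, -0.001, 0.0155)
0.3 11842 (0.001, -0.001, 0.0155)
0.4 11874 (0.001, -0.001, 0.0155)
0.5 13087 (0.001, -0.001, 0.0155)
0.6 15804 (0.001, -0.001, 0.0155)
0.7 17932 (0.001, -0.001, 0.0155)
0.8 18434 (0.001, -0.001, 0.0155)
```

Both images put the flat at about +0.33 rad world and the axis at (0.543, 0.207). Going to yaw 0.34 over it, then a small search by feel.

>>> {"fn": "carry_out", "kwargs": {
  "plan": [
    {"rot": [0, 0, -0.1], "xyz": [0.0015, -0.0006, 0], "grip": 255},
    {"rot": [0, 0, -0.19], "xyz": [0.0015, -0.0006, 0], "grip": 255},
    {"rot": [0, 0, -0.19], "xyz": [0.0015, -0.0006, 0], "grip": 255},
    {"rot": [0, 0, -0.19], "xyz": [0.0015, -0.0006, 0], "grip": 255},
    {"rot": [0, 0, -0.19], "xyz": [0.0015, -0.0006, 0], "grip": 255},
    {"rot": [0, 0, -0.19], "xyz": [0.0015, -0.0006, 0], "grip": 255},
    {"rot": [0, 0, -0.19], "xyz": [0.0015, -0.0006, 0], "grip": 255},
    {"rot": [0, 0, -0.19], "xyz": [0.0015, -0.0006, 0], "grip": 255}
  ]
}}

```text
clock: 14.62
tool_pos: [0.5439, 0.2076, 0.0877]
eef_rot: [0.986, 0.169, -0.0, 0.0]
contact_force: [-0.3, 0.2, -0.9]
opening: 0.154
finger_force: 24.9
```

```bash
python3 -c "
from h import *
to(.5437,.2073,.082,.34)"
```

```text
pos [0.5439 0.2076 0.0877] yaw 0.339 F [-0.33  0.19 -0.91] M [-0.032 -0.022 -0.024] open 0.15372305195639885 t 14.6167
xyz [-0.0002  0.0002  0.0057] rotz -0.001
```

>>> {"fn": "carry_out", "kwargs": {
  "plan": [
    {"rot": [0, 0, 0], "xyz": [0, 0, 0.003], "grip": 255},
    {"rot": [0, 0, 0], "xyz": [0, 0, 0.005], "grip": 255},
    {"rot": [0, 0, 0], "xyz": [0, 0, 0.006], "grip": 255},
    {"rot": [0, 0, 0], "xyz": [0, 0, 0.006], "grip": 255},
    {"rot": [0, 0, 0], "xyz": [0, 0, 0.006], "grip": 255}
  ]
}}

```text
clock: 15.03
tool_pos: [0.5442, 0.2077, 0.0824]
eef_rot: [0.986, 0.169, 0.0, -0.0]
contact_force: [-0.9, -1.0, 6.6]
opening: 0.157
finger_force: 25.0
```

>>> {"fn": "carry_out", "kwargs": {
  "plan": [
    {"rot": [0, 0, 0.07], "xyz": [0.0012, 0, -0.0003], "grip": 255},
    {"rot": [0, 0, -0.07], "xyz": [0.0012, 0.001, -0.0003], "grip": 255},
    {"rot": [0, 0, 0.07], "xyz": [0, 0.0014, -0.0003], "grip": 255},
    {"rot": [0, 0, -0.07], "xyz": [-0.0012, 0.001, -0.0003], "grip": 255},
    {"rot": [0, 0, 0.07], "xyz": [-0.0014, 0, -0.0003], "grip": 255},
    {"rot": [0, 0, -0.07], "xyz": [-0.0012, -0.001, -0.0003], "grip": 255},
    {"rot": [0, 0, 0.07], "xyz": [0, -0.0014, -0.0003], "grip": 255},
    {"rot": [0, 0, -0.07], "xyz": [0.001, -0.001, -0.0003], "grip": 255}
  ]
}}

```text
clock: 15.7
tool_pos: [0.5444, 0.209, 0.0825]
eef_rot: [0.981, 0.194, -0.0, 0.0]
contact_force: [-2.5, 0.1, 6.4]
opening: 0.156
finger_force: 25.0
```

```bash
python3 -c "
from h import *
to(.5437,.2073,.082,.34)"
```

```text
pos [0.5444 0.209  0.0825] yaw 0.39 F [-2.46  0.09  6.43] M [ 0.046  0.747 -0.009] open 0.15569535950451716 t 15.7
xyz [-0.0014  0.0013  0.0005] rotz 0.05
```

Still standing on the end. Friction pointed along +x when turning clockwise and −x anticlockwise, so contact is on the −y side and the knob sits too far to +y. I'll hop toward −y in a few presses and watch for a drop.

>>> {"fn": "carry_out", "kwargs": {
  "plan": [
    {"rot": [0, 0, 0.07], "xyz": [-0.0016, 0.0027, -0.003], "grip": 255},
    {"rot": [0, 0, 0.07], "xyz": [-0.0016, 0.0027, -0.003], "grip": 255},
    {"rot": [0, 0, 0.07], "xyz": [-0.0016, 0.0027, -0.003], "grip": 255},
    {"rot": [0, 0, 0.07], "xyz": [-0.0016, 0.0027, -0.001], "grip": 255},
    {"rot": [0, 0, 0.07], "xyz": [-0.0016, 0.0027, 0.0003], "grip": 255},
    {"rot": [0, 0, 0.07], "xyz": [-0.0016, 0.0027, 0.0003], "grip": 255}
  ]
}}

```text
clock: 16.2
tool_pos: [0.5443, 0.2056, 0.0813]
eef_rot: [0.987, 0.162, 0.0, 0.0]
contact_force: [1.2, -1.9, -1.3]
opening: 0.155
finger_force: 24.9
```

>>> {"fn": "carry_out", "kwargs": {
  "plan": [
    {"rot": [0, 0, 0], "xyz": [0, 0, -0.003], "grip": 255},
    {"rot": [0, 0, 0], "xyz": [-0.0003, 0.001, -0.003], "grip": 255},
    {"rot": [0, 0, 0], "xyz": [-0.0003, 0.001, -0.003], "grip": 255},
    {"rot": [0, 0, 0], "xyz": [-0.0003, 0.001, -0.001], "grip": 255},
    {"rot": [0, 0, 0], "xyz": [-0.0003, 0.001, 0], "grip": 255},
    {"rot": [0, 0, 0], "xyz": [-0.0003, 0.001, 0], "grip": 255}
  ]
}}

```text
clock: 16.7
tool_pos: [0.5445, 0.2049, 0.0816]
eef_rot: [0.987, 0.162, 0.0, -0.0]
contact_force: [1.3, 0.4, -1.1]
opening: 0.159
finger_force: 24.9
```

>>> {"fn": "carry_out", "kwargs": {
  "plan": [
    {"rot": [0, 0, 0], "xyz": [0, 0, -0.003], "grip": 255},
    {"rot": [0, 0, 0], "xyz": [-0.0003, 0.001, -0.003], "grip": 255},
    {"rot": [0, 0, 0], "xyz": [-0.0003, 0.001, -0.003], "grip": 255},
    {"rot": [0, 0, 0], "xyz": [-0.0003, 0.001, -0.001], "grip": 255},
    {"rot": [0, 0, 0], "xyz": [-0.0003, 0.001, 0], "grip": 255},
    {"rot": [0, 0, 0], "xyz": [-0.0003, 0.001, 0], "grip": 255}
  ]
}}

```text
clock: 17.2
tool_pos: [0.5447, 0.2037, 0.0817]
eef_rot: [0.987, 0.162, 0.001, -0.0]
contact_force: [0.7, 0.7, -0.7]
opening: 0.157
finger_force: 24.9
```

Dropped freely in all three (z ≈ 0.0815, no force), so it is lined up. I'll centre on y ≈ 0.2047 and lower to the ball.

>>> {"fn": "carry_out", "kwargs": {
  "plan": [
    {"rot": [0, 0, 0], "xyz": [0.0003, -0.0009, 0], "grip": 255},
    {"rot": [0, 0, 0], "xyz": [0.0003, -0.0009, 0.001], "grip": 255},
    {"rot": [0, 0, 0], "xyz": [0.0003, -0.0009, 0.002], "grip": 255},
    {"rot": [0, 0, 0], "xyz": [0.0003, -0.0009, 0.003], "grip": 255},
    {"rot": [0, 0, 0], "xyz": [0.0003, -0.0009, 0.003], "grip": 255},
    {"rot": [0, 0, 0], "xyz": [0.0003, -0.0009, 0.003], "grip": 255}
  ]
}}

```text
clock: 17.7
tool_pos: [0.5444, 0.2048, 0.0786]
eef_rot: [0.987, 0.162, 0.0, -0.0]
contact_force: [1.2, 0.7, -1.8]
opening: 0.157
finger_force: 24.9
```

```bash
python3 -c "
from h import *
to(.5447,.2047,.0775,.33)"
```

```text
pos [0.5444 0.2048 0.0786] yaw 0.3249 F [ 1.21  0.69 -1.78] M [ 0.224 -0.455 -0.01 ] open 0.15688434711376864 t 17.7
xyz [0.0003 0.0002 0.0011] rotz -0.0051
```

>>> {"fn": "carry_out", "kwargs": {
  "plan": [
    {"rot": [0, 0, 0], "xyz": [0, 0, 0.001], "grip": 255},
    {"rot": [0, 0, 0], "xyz": [0, 0, 0.0018], "grip": 255},
    {"rot": [0, 0, 0], "xyz": [0, 0, 0.0022], "grip": 255},
    {"rot": [0, 0, 0], "xyz": [0, 0, 0.0022], "grip": 255}
  ]
}}

```text
clock: 18.03
tool_pos: [0.5445, 0.2047, 0.0767]
eef_rot: [0.987, 0.162, 0.0, -0.0]
contact_force: [2.0, 0.2, 0.0]
opening: 0.156
finger_force: 24.9
```

>>> {"fn": "carry_out", "kwargs": {
  "plan": [
    {"rot": [0, 0, 0], "xyz": [0, 0, 0.0005], "grip": 255},
    {"rot": [0, 0, 0], "xyz": [0, 0, 0.0008], "grip": 255},
    {"rot": [0, 0, 0], "xyz": [0, 0, 0.0008], "grip": 255}
  ]
}}

```text
clock: 18.28
tool_pos: [0.5445, 0.2047, 0.076]
eef_rot: [0.987, 0.162, 0.0, -0.0]
contact_force: [1.7, 0.0, 4.1]
opening: 0.153
finger_force: 24.9
```

Ball met at about z 0.0765. Pushing on in small steps.

>>> {"fn": "carry_out", "kwargs": {
  "plan": [
    {"rot": [0, 0, 0], "xyz": [0.0005, 0, 0.0005], "grip": 255},
    {"rot": [0, 0, 0], "xyz": [0.0005, 0, 0.001], "grip": 255},
    {"rot": [0, 0, 0], "xyz": [0.0005, 0, 0.001], "grip": 255}
  ]
}}

```text
clock: 18.53
tool_pos: [0.5445, 0.2046, 0.075]
eef_rot: [0.987, 0.162, -0.0, 0.0]
contact_force: [0.4, 1.4, 4.2]
opening: 0.153
finger_force: 25.0
```

>>> {"fn": "carry_out", "kwargs": {
  "plan": [
    {"rot": [0, 0, 0], "xyz": [0, 0, 0.0005], "grip": 255},
    {"rot": [0, 0, 0], "xyz": [0, 0, 0.0008], "grip": 255},
    {"rot": [0, 0, 0], "xyz": [0, 0, 0.0008], "grip": 255}
  ]
}}

```text
clock: 18.78
tool_pos: [0.5445, 0.2046, 0.0743]
eef_rot: [0.987, 0.162, -0.0, 0.0]
contact_force: [1.2, 0.3, 5.6]
opening: 0.156
finger_force: 25.0
```

>>> {"fn": "carry_out", "kwargs": {
  "plan": [
    {"rot": [0, 0, 0], "xyz": [0, 0, 0.0005], "grip": 255},
    {"rot": [0, 0, 0], "xyz": [0, 0, 0.001], "grip": 255},
    {"rot": [0, 0, 0], "xyz": [0, 0, 0.001], "grip": 255}
  ]
}}

```text
clock: 19.03
tool_pos: [0.5444, 0.2046, 0.0732]
eef_rot: [0.987, 0.162, -0.0, 0.0]
contact_force: [1.2, 0.3, 5.8]
opening: 0.15
finger_force: 25.0
```

>>> {"fn": "carry_out", "kwargs": {
  "plan": [
    {"rot": [0, 0, 0], "xyz": [0, 0, 0.0005], "grip": 255},
    {"rot": [0, 0, 0], "xyz": [0, 0, 0.001], "grip": 255},
    {"rot": [0, 0, 0], "xyz": [0, 0, 0.001], "grip": 255}
  ]
}}

```text
clock: 19.28
tool_pos: [0.5444, 0.2045, 0.0721]
eef_rot: [0.987, 0.162, -0.0, 0.0]
contact_force: [0.8, 0.8, 4.4]
opening: 0.153
finger_force: 25.0
```

>>> {"fn": "carry_out", "kwargs": {
  "plan": [
    {"rot": [0, 0, 0], "xyz": [0, 0, 0.0005], "grip": 255},
    {"rot": [0, 0, 0], "xyz": [0, 0, 0.001], "grip": 255},
    {"rot": [0, 0, 0], "xyz": [0, 0, 0.001], "grip": 255}
  ]
}}

```text
clock: 19.53
tool_pos: [0.5443, 0.2045, 0.0705]
eef_rot: [0.987, 0.162, -0.0, 0.0]
contact_force: [1.6, 0.3, 0.1]
opening: 0.156
finger_force: 24.9
```

>>> {"fn": "carry_out", "kwargs": {
  "plan": [
    {"rot": [0, 0, 0], "xyz": [0, 0, 0.001], "grip": 255},
    {"rot": [0, 0, 0], "xyz": [0, 0, 0.002], "grip": 255},
    {"rot": [0, 0, 0], "xyz": [0, 0, 0.002], "grip": 255}
  ]
}}

```text
clock: 19.78
tool_pos: [0.5444, 0.2046, 0.0684]
eef_rot: [0.987, 0.162, -0.0, 0.0]
contact_force: [2.0, 0.1, -1.1]
opening: 0.157
finger_force: 24.9
```

>>> {"fn": "carry_out", "kwargs": {
  "plan": [
    {"rot": [0, 0, 0], "xyz": [0, 0, 0.0005], "grip": 255},
    {"rot": [0, 0, 0], "xyz": [0, 0, 0.001], "grip": 255},
    {"rot": [0, 0, 0], "xyz": [0, 0, 0.001], "grip": 255}
  ]
}}

```text
clock: 20.03
tool_pos: [0.5445, 0.2047, 0.0678]
eef_rot: [0.987, 0.162, -0.0, 0.0]
contact_force: [1.5, -0.7, 0.7]
opening: 0.157
finger_force: 24.9
```

>>> {"fn": "carry_out", "kwargs": {
  "plan": [
    {"rot": [0, 0, 0], "xyz": [0, 0, 0.0005], "grip": 255},
    {"rot": [0, 0, 0], "xyz": [0, 0, 0.001], "grip": 255},
    {"rot": [0, 0, 0], "xyz": [0, 0, 0.001], "grip": 255}
  ]
}}

```text
clock: 20.28
tool_pos: [0.5446, 0.2047, 0.0677]
eef_rot: [0.987, 0.162, 0.0, 0.0]
contact_force: [-0.4, 0.3, 8.7]
opening: 0.154
finger_force: 24.9
```

>>> {"fn": "carry_out", "kwargs": {
  "plan": [
    {"rot": [0, 0, 0], "xyz": [0, 0, 0.0005], "grip": 255},
    {"rot": [0, 0, 0], "xyz": [0, 0, 0.0008], "grip": 255},
    {"rot": [0, 0, 0], "xyz": [0, 0, 0.0008], "grip": 255}
  ]
}}

```text
clock: 20.53
tool_pos: [0.5446, 0.2047, 0.0677]
eef_rot: [0.987, 0.162, 0.0, -0.0]
contact_force: [-1.0, -0.6, 13.7]
opening: 0.154
finger_force: 24.9
```

Fully seated at z=0.0677 (hard stop, as predicted). Relieve the push, then turn clockwise.

>>> {"fn": "carry_out", "kwargs": {
  "plan": [
    {"rot": [0, 0, 0], "xyz": [0, 0, -0.0017], "grip": 255},
    {"rot": [0, 0, 0.1], "xyz": [0, 0, -0.0017], "grip": 255},
    {"rot": [0, 0, 0.2], "xyz": [0, 0, -0.0017], "grip": 255},
    {"rot": [0, 0, 0.3], "xyz": [0, 0, -0.0017], "grip": 255},
    {"rot": [0, 0, 0.4], "xyz": [0, 0, -0.0017], "grip": 255},
    {"rot": [0, 0, 0.5], "xyz": [0, 0, -0.0017], "grip": 255},
    {"rot": [0, 0, 0.6], "xyz": [0, 0, -0.0017], "grip": 255},
    {"rot": [0, 0, 0.6], "xyz": [0, 0, -0.0017], "grip": 255}
  ]
}}

```text
clock: 21.2
tool_pos: [0.546, 0.2038, 0.068]
eef_rot: [0.99, -0.139, 0.001, 0.001]
contact_force: [3.2, -1.8, 0.7]
opening: 0.155
finger_force: 24.9
```

```bash
python3 -c "
from h import *
to(.5446,.2047,.0677,-1.09);print(r.get_state()['q'].round(2))"
```

```text
pos [0.546  0.2038 0.068 ] yaw -0.2784 F [ 3.25 -1.83  0.67] M [-0.283 -0.851  0.106] open 0.15483748053756105 t 21.2
xyz [-0.0017 -0.0005  0.0003] rotz 0.8116
[-0.53  0.85  0.16  1.82 -0.25  0.49 -2.05]
```

>>> {"fn": "carry_out", "kwargs": {
  "plan": [
    {"rot": [0, 0, 0.1], "xyz": [0.0012, 0.0004, 0], "grip": 255},
    {"rot": [0, 0, 0.2], "xyz": [0.0012, 0.0004, 0], "grip": 255},
    {"rot": [0, 0, 0.3], "xyz": [0.0012, 0.0004, 0], "grip": 255},
    {"rot": [0, 0, 0.4], "xyz": [0.0012, 0.0004, 0], "grip": 255},
    {"rot": [0, 0, 0.5], "xyz": [0.0012, 0.0004, 0], "grip": 255},
    {"rot": [0, 0, 0.6], "xyz": [0.0012, 0.0004, 0], "grip": 255},
    {"rot": [0, 0, 0.6], "xyz": [0.0012, 0.0004, 0], "grip": 255}
  ]
}}

```text
clock: 21.78
tool_pos: [0.5456, 0.2018, 0.0678]
eef_rot: [0.905, -0.425, 0.0, 0.001]
contact_force: [1.0, -3.5, 4.5]
opening: 0.153
finger_force: 24.9
```

```bash
python3 -c "
from h import *
to(.5446,.2047,.0677,-1.09);print(r.get_state()['q'].round(2))"
```

```text
pos [0.5456 0.2018 0.0678] yaw -0.8775 F [ 0.97 -3.49  4.53] M [-0.832 -0.318 -0.029] open 0.1533610536773376 t 21.7833
xyz [-0.0029 -0.0011  0.0001] rotz 0.2125
[-0.61  0.87  0.31  1.83 -0.48  0.52 -2.43]
```

>>> {"fn": "carry_out", "kwargs": {
  "plan": [
    {"rot": [0, 0, 0.05], "xyz": [0.0014, 0.0007, -0.0004], "grip": 255},
    {"rot": [0, 0, 0.1], "xyz": [0.0014, 0.0007, -0.0004], "grip": 255},
    {"rot": [0, 0, 0.15], "xyz": [0.0014, 0.0007, -0.0004], "grip": 255},
    {"rot": [0, 0, 0.2], "xyz": [0.0014, 0.0007, -0.0004], "grip": 255},
    {"rot": [0, 0, 0.22], "xyz": [0.0014, 0.0007, -0.0004], "grip": 255},
    {"rot": [0, 0, 0.22], "xyz": [0.0014, 0.0007, -0.0004], "grip": 255}
  ]
}}

```text
clock: 22.28
tool_pos: [0.5451, 0.2011, 0.0679]
eef_rot: [0.854, -0.52, -0.0, 0.001]
contact_force: [0.4, -4.2, 1.3]
opening: 0.152
finger_force: 24.9
```

```bash
python3 -c "
from h import *
to(.5446,.2047,.0677,-1.09);print(r.get_state()['q'].round(2))"
```

```text
pos [0.5451 0.2011 0.0679] yaw -1.0936 F [ 0.44 -4.16  1.34] M [-0.895 -0.022  0.077] open 0.1524213488352024 t 22.2833
xyz [-0.0034 -0.0012  0.0002] rotz -0.0036
[-0.64  0.88  0.37  1.83 -0.56  0.54 -2.57]
```

>>> {"fn": "carry_out", "kwargs": {
  "plan": [
    {"rot": [0, 0, 0.04], "xyz": [0.0006, 0.0006, 0], "grip": 255},
    {"rot": [0, 0, 0.08], "xyz": [0.0006, 0.0006, 0], "grip": 255},
    {"rot": [0, 0, 0.08], "xyz": [0.0006, 0.0006, 0], "grip": 255},
    {"rot": [0, 0, 0.08], "xyz": [0.0006, 0.0006, 0], "grip": 255}
  ]
}}

```text
clock: 22.62
tool_pos: [0.5449, 0.201, 0.0679]
eef_rot: [0.833, -0.554, -0.0, 0.001]
contact_force: [-1.5, -5.2, 0.4]
opening: 0.154
finger_force: 24.9
```

```bash
python3 -c "
from h import *
to(.5446,.2047,.0677,-1.09);print(r.get_state()['q'].round(2))"
```

```text
pos [0.5449 0.201  0.0679] yaw -1.1743 F [-1.55 -5.22  0.38] M [-0.948  0.209  0.037] open 0.15442072065634518 t 22.6167
xyz [-0.0035 -0.0011  0.0002] rotz -0.0843
[-0.66  0.89  0.41  1.83 -0.62  0.55 -2.6 ]
```

>>> {"fn": "carry_out", "kwargs": {
  "plan": [
    {"rot": [0, 0, 0.03], "xyz": [0.0005, 0.0008, 0], "grip": 255},
    {"rot": [0, 0, 0.06], "xyz": [0.0005, 0.0008, 0], "grip": 255},
    {"rot": [0, 0, 0.06], "xyz": [0.0005, 0.0008, 0], "grip": 255},
    {"rot": [0, 0, 0.06], "xyz": [0.0005, 0.0008, 0], "grip": 255}
  ]
}}

```text
clock: 22.95
tool_pos: [0.5449, 0.2008, 0.0679]
eef_rot: [0.816, -0.579, -0.0, 0.0]
contact_force: [0.2, -4.5, -2.3]
opening: 0.16
finger_force: 25.0
```

```bash
python3 -c "
from h import *
to(.5446,.2047,.0677,-1.09);print(r.get_state()['q'].round(3),r.get_state()['joint_torque'].round(2))"
```

```text
pos [0.5449 0.2008 0.0679] yaw -1.2343 F [ 0.16 -4.5  -2.26] M [-0.86   0.162  0.172] open 0.15994578280163185 t 22.95
xyz [-0.0038 -0.001   0.0002] rotz -0.1443
[-0.679  0.895  0.442  1.834 -0.668  0.568 -2.609] [-2.050e+00 -5.343e+01  6.240e+00 -9.970e+00 -9.100e-01  3.000e-02
 -1.700e-01]
```

Stop reached (resisting moment rises to 0.17 N m, bar yielding in the pads). Relieve sideways load and open, then retreat up.

>>> {"fn": "carry_out", "kwargs": {
  "plan": [
    {"rot": [0, 0, -0.03], "xyz": [0.002, 0.0007, 0], "grip": 255},
    {"rot": [0, 0, -0.03], "xyz": [0.002, 0.0007, 0], "grip": 255},
    {"rot": [0, 0, -0.03], "xyz": [0.002, 0.0007, 0], "grip": 255}
  ],
  "squeeze": 25
}}

```text
clock: 23.2
tool_pos: [0.5448, 0.2005, 0.0679]
eef_rot: [0.824, -0.566, -0.001, -0.001]
contact_force: [-0.6, 0.9, -3.1]
opening: 0.153
finger_force: 24.9
```

```bash
python3 -c "
from h import *
to(.5446,.2047,.0677,-1.2)"
```

```text
pos [0.5448 0.2005 0.0679] yaw -1.2035 F [-0.58  0.95 -3.12] M [ 0.262  0.061 -0.011] open 0.15336166983061011 t 23.2
xyz [-0.004  -0.0013  0.0002] rotz -0.0035
```

Load is relieved. Open and rise.

>>> {"fn": "carry_out", "kwargs": {
  "plan": [
    {"rot": [0, 0, 0], "xyz": [0, 0, 0], "grip": 200},
    {"rot": [0, 0, 0], "xyz": [0, 0, 0], "grip": 120},
    {"rot": [0, 0, 0], "xyz": [0, 0, 0], "grip": 120},
    {"rot": [0, 0, 0], "xyz": [0, 0, 0], "grip": 120},
    {"rot": [0, 0, 0], "xyz": [0, 0, -0.02], "grip": 120},
    {"rot": [0, 0, 0], "xyz": [0, 0, -0.05], "grip": 120},
    {"rot": [0, 0, 0], "xyz": [0, 0, -0.08], "grip": 120},
    {"rot": [0, 0, 0], "xyz": [0, 0, -0.12], "grip": 120}
  ]
}}

```text
clock: 23.87
tool_pos: [0.5439, 0.1986, 0.1883]
eef_rot: [0.824, -0.567, -0.001, 0.001]
contact_force: [0.6, 0.2, 0.5]
opening: 0.531
finger_force: 0.0
```

>>> {"fn": "carry_out", "kwargs": {
  "plan": [
    {"rot": [0, 0, 0], "xyz": [0.06, 0.1, -0.03], "grip": 120},
    {"rot": [0, 0, 0], "xyz": [0.1, 0.2, -0.03], "grip": 120},
    {"rot": [0, 0, 0], "xyz": [0.12, 0.2, -0.03], "grip": 120},
    {"rot": [0, 0, 0], "xyz": [0.12, 0.2, -0.03], "grip": 120},
    {"rot": [0, 0, 0], "xyz": [0.12, 0.2, -0.03], "grip": 120},
    {"rot": [0, 0, 0], "xyz": [0.12, 0.2, -0.03], "grip": 120},
    {"rot": [0, 0, 0], "xyz": [0.12, 0.2, -0.03], "grip": 120}
  ]
}}

```text
clock: 24.45
tool_pos: [0.3974, 0.0109, 0.2192]
eef_rot: [0.821, -0.571, -0.001, 0.0]
contact_force: [0.1, -0.1, -0.4]
opening: 0.53
finger_force: 0.0
```

```bash
python3 - <<'E'
from fit import *
to(None,0,0,0)
def kd(z0): return lambda p:[q+[0,0,z0] for q in knob(p)]
im={}
for n in("top","scene"):
    im[n]=np.mean([r.snapshot(n).astype(float) for _ in range(8)],0);np.save(n+"2.npy",im[n])
    for t in(-1.1,): 
        for z0 in (.059,.069): print(n,z0,fit(n,im[n],kd(z0),[.543,.206,t],12))
c=lambda i,u,v:cv2.resize(i[v-18:v+18,u-18:u+18,::-1],(400,400),interpolation=cv2.INTER_CUBIC).clip(0,255)
cv2.imwrite("pics/f.png",np.hstack([c(im["top"],260,228),c(im["scene"],338,152)]).astype(np.uint8))
E
```

```text
pos [0.3974 0.0109 0.2192] yaw -1.2144 F [ 0.06 -0.1  -0.37] M [0.178 0.035 0.058] open 0.5300447228672727 t 24.45
top 0.059 (array([ 0.5448,  0.2028, -1.1791]), np.float64(747.24))
top 0.069 (array([ 0.544 ,  0.2016, -1.1965]), np.float64(782.17))
scene 0.059 (array([ 0.5415,  0.2105, -1.1611]), np.float64(322.47))
scene 0.069 (array([ 0.5479,  0.2022, -1.1233]), np.float64(338.35))
```

View pics/f.png

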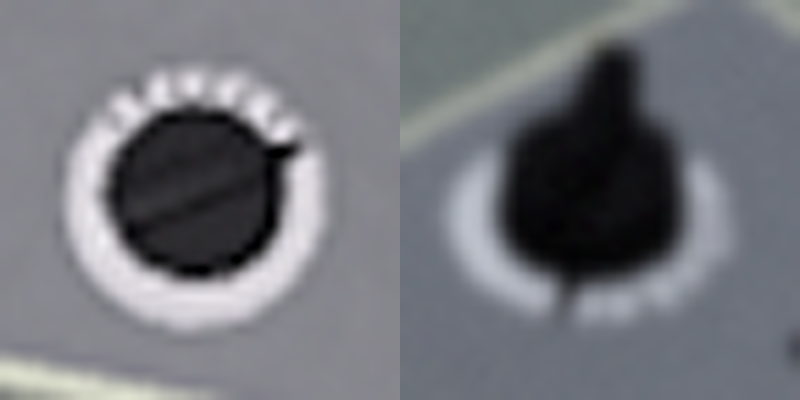

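The pointer stands on the OFF mark in both views (tip at about (290,150) in the left half, (570,290) in the right). The knob sits low on the dial, and the gripper is clear.

```bash
python3 -c "
from plant import r
print(r.finish_job())"
```

```text
the job is handed in; nothing more can be done
None
```

The feed knob is pushed fully home on the D-shaft and turned clockwise to its stop with its pointer at the OFF mark, then released; the highest force I read was about 14 N, and the job is handed in (no verdict shown).

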